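Set and lock the depth stop on a goldsmith's jig

ROBOT

A 6-joint arm with a two-finger parallel gripper is mounted at the origin on the work surface. World frame = base frame: x ahead of the robot, y to its left, z up, the work surface at z = 0. Lengths are in mm, angles in rad, forces in N, time in s.
With the tool pointing down it reaches from about 350 to 775 mm from the base axis. Payload 7.3 kg.
Tool frame: the origin (TCP) lies at the very end of the fingers, on their centre line; the grasp point (between the pads) lies 19 mm behind it; z points along the fingers, y is the line along which they close (so a half turn about z gives the same grasp; the last joint's range is limited). The gripper opens to 92 mm and grips with 3 to 60 N. Pads are 19 mm wide; open, the fingers measure 130 mm over their backs; the gripper's body (75 mm by 190 mm) begins 47 mm behind the grasp point.
Start: joints at [1.081, 0.342, 1.524, -0, 1.275, -0.146], TCP at [176.946, 494.302, 226.741] pointing down, gripper open.
Joint ranges: [-2.53, 2.53], [-0.77, 2.02], [0.04, 2.7], [-1, 4.14], [0.28, 2.66], [-3.11, 3.11]. Speed limits (rad/s): [2.57, 2.57, 3.14, 3.14, 3.14, 3.14].

INTERFACE

Orientations are given as [roll, pitch, yaw] about the fixed x, y, z axes, in that order (R = Rz(yaw) Ry(pitch) Rx(roll)).
In Python, from plant import get_obs, vision, workorder gives the robot as it stands.
- The arm moves only by the shell command python3 -m pendant 'ROWS' [OPENING]. ROWS is a JSON object of lists of equal length, an entry for each row: "dp": the shift along the tool's x, y, z in m, a list of three; "rotation": the turn, a rotation vector about the tool's x, y, z in rad, a list of three. A call has 1 to 8 rows; each row is the pose to reach, as a shift and turn from the pose commanded when the call began, along the tool's axes at that moment; what a row does not reach only later rows make up. A row lasts 1/8 s, in which the tool goes at most 62.5 mm and 10.7 degrees, less where a joint would pass 70% of its speed; a pose out of reach is approached as far as the arm can. A call with a gripper value outside its range is refused whole. OPENING is the finger opening in m, from 0 to 0.0918, set as the call begins (- or left out, the last holds). The fingers move at their own pace and stop on an object; the grip force is fixed at half the most. Time passes only in rows, so rows that repeat a pose let the fingers close. It gives the time, the measured TCP pose, the force, the opening and the grip force at its end, in the units of the state.
- get_obs(): the state, without advancing time (a new reading comes with each control period).
- vision.capture(name): name is "scene" or "top"; returns a dict with "pixels" (420x560x3 uint8, red, green, blue), "vfov" (degrees; the focal length in pixels is half the picture's height over the tangent of half this angle, whatever the lens; pixels are square), "cx", "cy" (the principal point, pixels), "dist" ([k1, k2, p1, p2, k3] as OpenCV has them; the pictures are not rectified), "pose" (4x4, takes a point from camera to world coordinates). Camera axes: x right, y up, looking along -z (the intrinsics and any distortion apply to the point x, -y, -z); pixel columns grow to the right and rows downward; lengths in mm; the calibration is good to about 2 mm. A picture is of the moment at which its call begins. There is no depth.
- workorder.close_job(): hands the job in; it is judged then, once.
The state is a dict: "time": time; "joint_positions": joint angles; "dq": joint speeds; "tau": joint torques, N m; "tool_pos": TCP position; "tcp_rot": TCP orientation; "contact_force": force on the tool from outside, world axes, zero at the start; "moment": the same for the moment, N m; "grip_width": finger opening in mm; "finger_force": force on a finger pad.
Only numpy, scipy, OpenCV 4.12 (cv2) and the standard library are available. Lean on these libraries where they do the work, as an engineer would, in place of code of your own. Each camera call takes 0.05 s, during which the arm holds its last target. There are 200 camera calls.

TASK

Press the jig's stop rod gently down until its foot rests on the brass gauge block, then swing the handle of the lever jam nut clockwise (seen from above) until the nut has run down and is locked firmly on its washer, about 14 N at the handle and well short of 28 N. Leave the gauge block under the rod and the jar, steel block and hammer where they are, and let go of everything.

Things in the scene. Friction and masses are not known exactly. Their poses are not given: they have to be found in the camera images.
- jig: Grey cast C-shaped stand, fixed to the bench. Origin: underside of its base, on the vertical axis of rod and nut; z up. Base 74 (x) x 115 (y) mm, 14 thick; a column on its +y side carries an arm over the axis (arm underside 60 mm, top 80 mm above the bench).
- nut: Dark steel hexagon jam nut, 37 mm over corners, 16 high, on the stud. Origin on the axis at its underside; x points along its one-sided lever to the handle. Clockwise from above lowers it 0.8 mm per rad; it starts about 4 mm above the washer and meets it after 3.4 to 5 rad: where is not marked, to be felt. It stays where left, and cannot turn back more than 0.15 rad past its start.
- handle (a point): Upright round steel handle, 14 mm across, 60 mm from the axis; the point is on its own axis, 26 mm above its foot (the lever bar, 12 wide) and 19 mm below its top. Push it with closed fingers or pinch it, right round the stud; only the rod head stands as high. Force to move it: steady 5 N while the nut runs down; once it meets the washer it climbs 1.7 N per 0.05 rad (3 mm).
- rod: Steel stop rod, 9 mm, sliding upright through stud and nut. Origin on the axis at its flat foot, z up; at the start the foot is 10 to 24 mm above the gauge block. Sliding it down takes about 4 N and it stays where it is left.
- rod_head (a point): Centre of the flat top of the stop rod's head, a steel disc 26 mm across and 12 mm thick, 106 mm above the foot. It is pushed straight down.
- gauge: Brass gauge block 30 x 24 x 20 mm high, loose on the jig's base under the rod. Origin: centre of its underside, z up.
- jar: Glass jar with steel lid, 52 mm across, 60 mm high, loose bystander. Origin: centre of its underside.
- doming_block: Steel block, 45 mm cube, loose bystander. Origin: centre of its underside.
- hammer: Small hammer with wooden handle, 200 mm long, lying on the bench, loose bystander. Its x axis runs along the handle to the head.
- stud: Fixed steel threaded stud on the jig's arm, 21 mm across, on the axis. Origin at its foot, 82 mm above the bench; it rises 30 mm. Round its foot lies a dark springy lock washer, 38 mm across, 4 mm thick, on which the nut seats.

How it is judged (in metres and radians):
On the way, in this order (a step that is already met when the one before it is completed fails the run):
1. the rod's foot rests on the gauge block (z of rod in the frame of gauge below 0.0215 m and horizontal distance between rod and gauge below 0.009 m), for 0.2 s.
2. the jam nut is tight on its washer (pressed on it with over 12 N, about 8 N at the handle) (contact force between nut and stud above 12 N and z of rod in the frame of gauge below 0.0215 m), for 0.2 s.
At the end, for the whole second after the job is handed in: The rod's foot is within 1.5 mm of the top of the gauge block, which still lies under it within 5 mm of its place; the jam nut is still and still presses on its washer with more than 12 N (reached by about 8 N at the handle) (all of step 2 and horizontal distance between rod and gauge below 0.009 m and distance of gauge from where it was at the start of the episode below 0.005 m and angular speed of nut below 0.05 rad/s); the robot touches nothing.
It fails at once if the jam nut is overtightened (pressed on the washer with over 110 N, about 28 N at the handle) (contact force between nut and stud above 110 N).
It fails at once if the rod is driven into the soft brass gauge with more than 40 N (contact force between rod and gauge above 40 N).
It fails at once if a bystander is disturbed (moved over 15 mm) (distance of any of jar, doming_block, hammer from where it was at the start of the episode above 0.015 m).
It also fails if it takes over 70 s, if anything falls off the work surface, if the arm or the gripper's body presses on something with over 40 N, if the wrist force passes 120 N, or if a joint passes its speed limit or range.

## Working session

There is one attempt and no reset: what is moved stays moved. The work goes in short steps, Python scripts to look and compute and a shell command to move; the robot and the scene stay as the last step left them, time stands still between calls to the robot, and variables do not carry over. Pictures are saved under pics/ and viewed, at most 10 in all, crops included, and the job is handed in when it is done.

```bash
mkdir -p pics; ls; python3 - <<'E'
from plant import get_obs, vision
import cv2,numpy as np
for n in("scene","top"):
    c=vision.capture(n); cv2.imwrite(f"pics/{n}0.png",c["pixels"][:,:,::-1])
    print(n,c["vfov"],c["cx"],c["cy"],c["dist"],np.round(c["pose"],3).tolist())
print(get_obs())
E
```

```text
pics
scene 54.53599890613274 279.29442604679105 212.36594536418235 [-0.1240691  0.         0.         0.         0.       ] [[0.528, -0.466, 0.71, 1215.38], [0.849, 0.293, -0.439, -305.365], [-0.004, 0.835, 0.55, 591.071], [0.0, 0.0, 0.0, 1.0]]
top 51.60137768873032 274.40084037367313 209.4936673905549 [-0.10565063  0.          0.          0.          0.        ] [[-0.006, 0.996, -0.088, 494.268], [-1.0, -0.006, 0.007, 49.6], [0.007, 0.088, 0.996, 1155.093], [0.0, 0.0, 0.0, 1.0]]
{'time': 0.1, 'joint_positions': array([ 1.08099576e+00,  3.42661756e-01,  1.52492735e+00, -1.16467033e-05,
        1.27539389e+00, -1.45996943e-01]), 'dq': array([ 0.00081609, -0.00309245, -0.00207775,  0.00093446, -0.00101414,
       -0.00189697]), 'tau': array([ 2.52307553e-03, -4.32008994e+01, -2.44694728e+01,  7.19887507e-02,
        5.25368366e-02, -1.10193770e-05]), 'tool_pos': array([176.76949751, 493.95817907, 226.10789473]), 'tcp_rot': array([-3.14021548e+00, -1.91246408e-04,  2.79779230e+00]), 'contact_force': array([ 0.10352786, -0.01528179,  0.16872037]), 'moment': array([0.00506187, 0.02430447, 0.07697013]), 'finger_force': 0.0, 'grip_width': 91.99057379840794}
```

View pics/scene0.png

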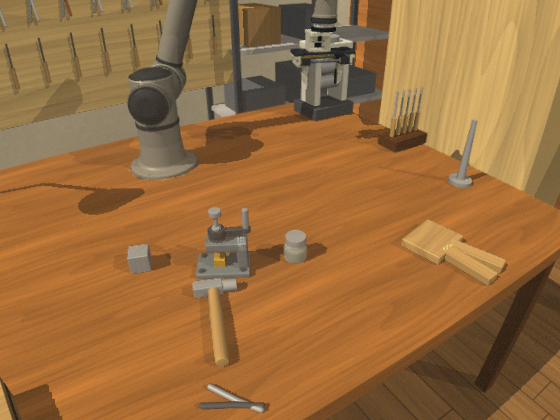

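View pics/top0.png

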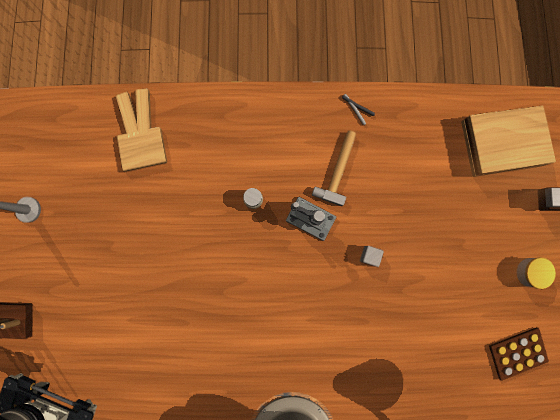

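The scene view shows the jig with the rod head near (215,212), the handle near (246,215), the jar at (295,246) and the block at (139,259). In the top view the head is near (319,216) and the handle near (296,204). I'll enlarge both.

```bash
python3 - <<'E'
import cv2,numpy as np
a=cv2.imread("pics/scene0.png")[200:285,190:260]; b=cv2.imread("pics/top0.png")[185:245,280:340]
a=cv2.resize(a,None,fx=6,fy=6,interpolation=cv2.INTER_CUBIC); b=cv2.resize(b,None,fx=6,fy=6,interpolation=cv2.INTER_CUBIC)
o=np.zeros((510,790,3),np.uint8); o[:510,:420]=a; o[:360,425:785]=b
cv2.imwrite("pics/crop0.png",o)
E
```

```text
(no output)
```

View pics/crop0.png

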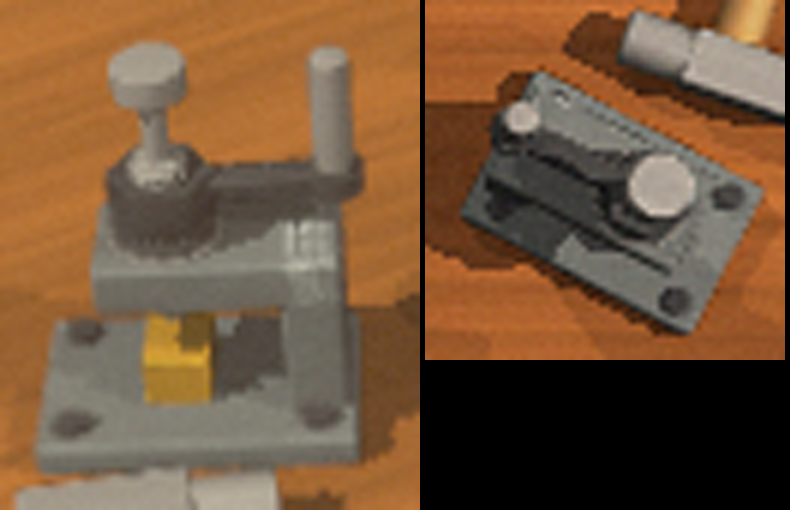

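The crops show the head top centred at crop (148,63), which is scene (214.2,210.1), and at top-view (319.1,215.6). The handle top is at scene (244.6,208.6) and top-view (295.7,204.3). The brass block sits under the rod, and the base corners are visible. Next I'll triangulate.

```bash
cat > h.py <<'E'
import numpy as np,cv2
from plant import vision,get_obs
def ray(c,uv):
    f=210/np.tan(np.radians(c["vfov"]/2)); K=np.array([[f,0,c["cx"]],[0,f,c["cy"]],[0,0,1]])
    x,y=cv2.undistortPoints(np.array([[uv]],float),K,np.array(c["dist"]))[0,0]
    P=np.array(c["pose"]); d=P[:3,:3]@[x,-y,-1]; return P[:3,3],d/np.linalg.norm(d)
def tri(rs):
    A=sum(np.eye(3)-np.outer(d,d) for _,d in rs); b=sum((np.eye(3)-np.outer(d,d))@o for o,d in rs)
    p=np.linalg.solve(A,b); return p,[np.linalg.norm(np.cross(p-o,d)) for o,d in rs]
def atz(r,z): o,d=r; return o+d*(z-o[2])/d[2]
E
python3 - <<'E'
from h import *
s=vision.capture("scene");t=vision.capture("top")
for n,a,b in(("head",(214.2,210.1),(319.1,215.6)),("handle",(244.6,208.6),(295.7,204.3))): print(n,tri([ray(s,a),ray(t,b)]))
cs=[(110,72),(338,190),(265,333),(36,213)]
q=[atz(ray(t,(280+x/6-.4,185+y/6-.4)),14) for x,y in cs]; print(np.round(q,1),np.mean(q,0))
for n,uv,z in(("jar",(253,198),60),("block",(373,257),45),("hamhead",(329,196),20)): print(n,atz(ray(t,uv),z))
for uv in [(144,402),(212,402)]: print(atz(ray(s,(190+uv[0]/6-.4,200+uv[1]/6-.4)),14))
E
```

```text
head (array([569.13635961, -60.40659829, 150.0128367 ]), [np.float64(1.4211079672238944), np.float64(1.4211079672239288)])
handle (array([595.99071721,  -6.20098669, 149.4913927 ]), [np.float64(1.5301732074240233), np.float64(1.5301732074239278)])
[[ 629.4  -21.4   14. ]
 [ 576.6 -121.4   14. ]
 [ 514.   -88.2   14. ]
 [ 567.3   11.8   14. ]] [571.81407469 -54.79421213  14.        ]
jar [620.97330976  95.52574829  60.        ]
block [ 469.10645729 -210.56536048   45.        ]
hamhead [ 629.86309714 -103.11980801   20.        ]
[575.22275214 -77.01028582  14.        ]
[588.11418749 -56.14352186  14.        ]
```

```bash
cat >> h.py <<'E'
def rel(p,yaw=None):
    o=get_obs(); y=o["tcp_rot"][2]; d=np.array(p)-o["tool_pos"]
    R=np.array([[np.cos(y),np.sin(y)],[np.sin(y),-np.cos(y)]])
    print("dp m",np.round([*(R.T@d[:2]/1000),-d[2]/1000],4),"rotz",None if yaw is None else round(-(yaw-y),3),"pos",np.round(o["tool_pos"],1),"rot",np.round(o["tcp_rot"],3),"F",np.round(o["contact_force"],1),"w",round(o["grip_width"],1),"q6",round(o["joint_positions"][5],2),"t",o["time"])
E
python3 -c "
from h import *
rel((569.1,-60.4,180),4.25)"
```

```text
dp m [-0.5562 -0.3898  0.0463] rotz -1.452 pos [176.8 494.1 226.3] rot [-3.141 -0.     2.798] F [0.3 0.3 0.2] w 91.5 q6 -0.15 t 0.2
```

```bash
python3 -m pendant '{"dp":[[-0.03,-0.02,0],[-0.07,-0.05,0],[-0.115,-0.08,0],[-0.16,-0.11,0],[-0.205,-0.145,0],[-0.25,-0.175,0],[-0.295,-0.205,0],[-0.34,-0.24,0]],"rotation":[[0,0,-0.1],[0,0,-0.2],[0,0,-0.32],[0,0,-0.44],[0,0,-0.56],[0,0,-0.68],[0,0,-0.8],[0,0,-0.92]]}' 0; python3 -c "
from h import *
rel((569.1,-60.4,170),4.25)"
```

```text
time: 1.2
tool_pos: [417.0, 152.2, 226.8]
tcp_rot: [3.142, 0.001, -2.561]
contact_force: [0.7, 0.2, 1.2]
grip_width: 16.3
finger_force: 0.0
dp m [-0.0106 -0.2612  0.0568] rotz -6.811 pos [417.  152.2 226.8] rot [ 3.142e+00  1.000e-03 -2.561e+00] F [0.7 0.2 1.2] w 16.3 q6 -1.97 t 1.2
```

```bash
python3 -m pendant '{"dp":[[-0.002,-0.05,0.008],[-0.004,-0.1,0.016],[-0.006,-0.15,0.024],[-0.008,-0.2,0.032],[-0.01,-0.24,0.044],[-0.0106,-0.26,0.052],[-0.0106,-0.2612,0.0568],[-0.0106,-0.2612,0.0568]],"rotation":[[0,0,-0.1],[0,0,-0.2],[0,0,-0.3],[0,0,-0.4],[0,0,-0.5],[0,0,-0.528],[0,0,-0.528],[0,0,-0.528]]}'; python3 - <<'E'
from h import *
rel((569.1,-60.4,152),4.25-6.283)
s=vision.capture("scene")["pixels"][130:280,150:310];t=vision.capture("top")["pixels"][160:270,250:390]
o=np.zeros((600,800,3),np.uint8)
a=cv2.resize(s,None,fx=3,fy=3)
b=cv2.resize(t,None,fx=2,fy=2)
o[:450,:480]=a;o[:220,485:765]=b
cv2.imwrite("pics/press.png",o[:,:,::-1])
E
```

```text
time: 2.2
tool_pos: [566.6, -58.8, 169.5]
tcp_rot: [3.14, 0.0, -2.038]
contact_force: [-0.8, 0.8, 0.4]
grip_width: 0.5
finger_force: 0.0
dp m [ 0.0003 -0.0029  0.0175] rotz -0.005 pos [566.6 -58.8 169.5] rot [ 3.14   0.    -2.038] F [-0.8  0.8  0.4] w 0.5 q6 -2.91 t 2.2
```

View pics/press.png

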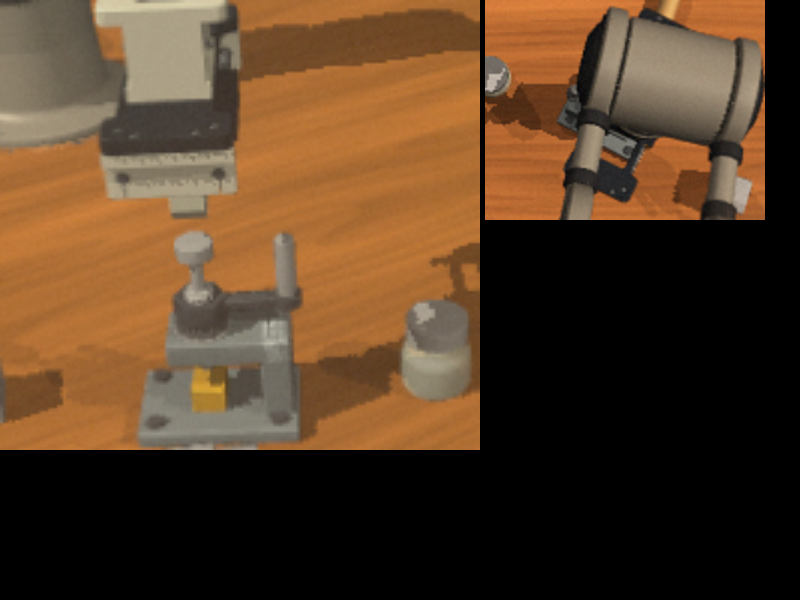

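The closed fingers are at about (190,200) in the picture, directly above the rod head at (194,243). The descent path is clear, so I'll go down gently.

```bash
python3 -m pendant '{"dp":[[0,-0.0015,0.005],[0,-0.0029,0.01],[0,-0.0029,0.0135],[0,-0.0029,0.016],[0,-0.0029,0.018],[0,-0.0029,0.02],[0,-0.0029,0.022],[0,-0.0029,0.023]],"rotation":[[0,0,0],[0,0,0],[0,0,0],[0,0,0],[0,0,0],[0,0,0],[0,0,0],[0,0,0]]}'
```

```text
time: 3.3
tool_pos: [570.0, -60.8, 147.1]
tcp_rot: [-3.141, 0.0, -2.037]
contact_force: [-0.8, -0.7, 2.3]
grip_width: 0.6
finger_force: 1.4
```

```bash
python3 -m pendant '{"dp":[[0,0,0.001],[0,0,0.002],[0,0,0.003],[0,0,0.004],[0,0,0.004]],"rotation":[[0,0,0],[0,0,0],[0,0,0],[0,0,0],[0,0,0]]}'
```

```text
time: 3.92
tool_pos: [569.9, -60.8, 142.7]
tcp_rot: [3.141, 0.0, -2.037]
contact_force: [-0.1, -0.9, 1.5]
grip_width: 0.4
finger_force: 0.7
```

```bash
python3 -m pendant '{"dp":[[0,0,0.001],[0,0,0.0015],[0,0,0.002],[0,0,0.0025],[0,0,0.0025]],"rotation":[[0,0,0],[0,0,0],[0,0,0],[0,0,0],[0,0,0]]}'
```

```text
time: 4.55
tool_pos: [570.0, -60.8, 140.3]
tcp_rot: [-3.142, 0.0, -2.037]
contact_force: [-0.8, 0.7, 2.3]
grip_width: 0.3
finger_force: 1.1
```

```bash
python3 -m pendant '{"dp":[[0,0,0.0004],[0,0,0.0008],[0,0,0.0012],[0,0,0.0012]],"rotation":[[0,0,0],[0,0,0],[0,0,0],[0,0,0]]}'
```

```text
time: 5.05
tool_pos: [570.1, -60.8, 140.2]
tcp_rot: [-3.141, 0.0, -2.037]
contact_force: [-2.2, 0.7, 8.8]
grip_width: 0.5
finger_force: 4.4
```

```bash
python3 -m pendant '{"dp":[[0,0,0.0004],[0,0,0.0008],[0,0,0.0008]],"rotation":[[0,0,0],[0,0,0],[0,0,0]]}'; python3 -c "
from h import *
rel((596,-6.2,162),4.25-6.283)"
```

```text
time: 5.42
tool_pos: [570.1, -60.8, 140.1]
tcp_rot: [-3.14, 0.0, -2.037]
contact_force: [-3.5, 0.8, 13.0]
grip_width: 0.3
finger_force: 6.7
dp m [-0.0605  0.0014 -0.0219] rotz -0.004 pos [570.1 -60.8 140.1] rot [-3.14   0.    -2.037] F [-3.5  0.8 13. ] w 0.3 q6 -2.92 t 5.425
```

The rod is seated: it stopped at 140.1 and the force rose to 13 N. Next I'll lift, move over the handle and open to 40 mm.

```bash
python3 -m pendant '{"dp":[[0,0,-0.012],[0,0,-0.03],[-0.015,0.0005,-0.034],[-0.03,0.001,-0.034],[-0.045,0.0014,-0.034],[-0.0605,0.0014,-0.034],[-0.0605,0.0014,-0.034],[-0.0605,0.0014,-0.034]],"rotation":[[0,0,0],[0,0,0],[0,0,0],[0,0,0],[0,0,0],[0,0,0],[0,0,0],[0,0,0]]}' 0.04; python3 - <<'E'
from h import *
rel((596,-6.2,114),4.25-6.283)
s=vision.capture("scene")["pixels"][130:280,150:310]
cv2.imwrite("pics/over.png",cv2.resize(s,None,fx=4,fy=4)[:,:,::-1])
E
```

```text
time: 6.42
tool_pos: [595.8, -6.2, 172.1]
tcp_rot: [3.141, -0.0, -2.037]
contact_force: [0.7, -0.0, -0.6]
grip_width: 40.5
finger_force: 0.0
dp m [-0.0001 -0.0002  0.0581] rotz -0.004 pos [595.8  -6.2 172.1] rot [ 3.141 -0.    -2.037] F [ 0.7 -0.  -0.6] w 40.5 q6 -2.81 t 6.425
```

View pics/over.png

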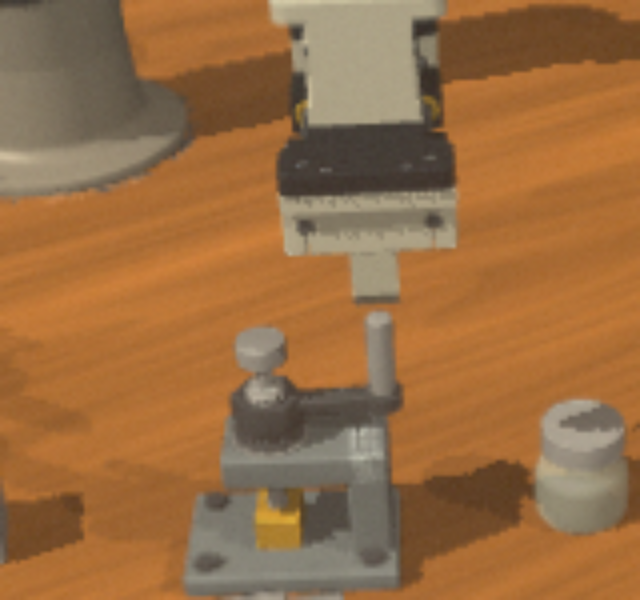

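The rod foot now sits on the brass block at (280,495). The near finger, at (375,280), lines up with the handle top at (380,320). I'll descend, then close.

```bash
python3 -m pendant '{"dp":[[0,0,0.01],[0,0,0.022],[0,0,0.034],[0,0,0.046],[0,0,0.055],[0,0,0.058],[0,0,0.058]],"rotation":[[0,0,0],[0,0,0],[0,0,0],[0,0,0],[0,0,0],[0,0,0],[0,0,0]]}'; python3 -c "
from h import *
rel((596,-6.2,114),4.25-6.283)"
```

```text
time: 7.35
tool_pos: [596.0, -6.1, 114.4]
tcp_rot: [-3.142, 0.0, -2.037]
contact_force: [0.1, 0.8, -0.1]
grip_width: 39.7
finger_force: 0.0
dp m [ 0.0001 -0.      0.0004] rotz -0.004 pos [596.   -6.1 114.4] rot [-3.142  0.    -2.037] F [ 0.1  0.8 -0.1] w 39.7 q6 -2.81 t 7.35
```

```bash
python3 -m pendant '{"dp":[[0,0,0],[0,0,0],[0,0,0],[0,0,0],[0,0,0],[0,0,0]],"rotation":[[0,0,0],[0,0,0],[0,0,0],[0,0,0],[0,0,0],[0,0,0]]}' 0; python3 -c "
from h import *
rel((596,-6.2,114),4.25-6.283)"
```

```text
time: 8.1
tool_pos: [595.8, -6.0, 114.6]
tcp_rot: [3.141, 0.0, -2.037]
contact_force: [-2.3, 1.4, 3.1]
grip_width: 13.4
finger_force: 30.0
dp m [ 0.0001 -0.0003  0.0006] rotz -0.004 pos [595.8  -6.  114.6] rot [ 3.141  0.    -2.037] F [-2.3  1.4  3.1] w 13.4 q6 -2.81 t 8.1
```

```bash
python3 -m pendant '{"dp":[[0.0003,-0.006,0.0001],[0.0012,-0.0119,0.0002],[0.0027,-0.0177,0.0002],[0.0047,-0.0234,0.0003]],"rotation":[[0,0,0.1],[0,0,0.2],[0,0,0.3],[0,0,0.4]]}'; cat >> h.py <<'E'
def st():
    o=get_obs(); y=o["tcp_rot"][2]; C=np.array([569.3,-60.3]); d=o["tool_pos"][:2]-C; a=np.arctan2(d[1],d[0]); F=o["contact_force"]
    er=np.array([np.cos(a),np.sin(a)]); ec=np.array([er[1],-er[0]])
    print("r %.1f ang %.3f turned(yaw) %.3f Frad %.1f Fresist %.1f Fz %.1f Mz %.2f q6 %.2f t %.2f z %.1f"%(np.hypot(*d),a,(-2.037-y)%6.2832,F[:2]@er,-F[:2]@ec,F[2],o["moment"][2],o["joint_positions"][5],o["time"],o["tool_pos"][2]))
E
python3 -c "
from h import *
st()"
```

```text
time: 8.6
tool_pos: [614.4, -20.4, 114.2]
tcp_rot: [3.14, -0.0, -2.44]
contact_force: [-4.1, 2.1, 3.4]
grip_width: 13.4
finger_force: 30.0
r 60.2 ang 0.724 turned(yaw) 0.403 Frad -1.7 Fresist 4.3 Fz 3.4 Mz 0.05 q6 -2.43 t 8.60 z 114.2
```

Resistance is 4.3 N, as expected for the run-down, and the radial force is small. I'll continue.

```bash
python3 -m pendant '{"dp":[[0.0003,-0.006,0.0001],[0.0012,-0.0119,0.0002],[0.0027,-0.0177,0.0002],[0.0047,-0.0234,0.0003],[0.0073,-0.0288,0.0004],[0.0105,-0.0339,0.0005],[0.0141,-0.0387,0.0006],[0.0182,-0.043,0.0006]],"rotation":[[0,0,0.1],[0,0,0.2],[0,0,0.3],[0,0,0.4],[0,0,0.5],[0,0,0.6],[0,0,0.7],[0,0,0.8]]}'; python3 -c "
from h import *
st()"
```

```text
time: 9.6
tool_pos: [628.9, -65.0, 113.6]
tcp_rot: [3.141, 0.0, 3.043]
contact_force: [-1.6, 2.6, 2.9]
grip_width: 13.6
finger_force: 30.0
r 59.7 ang -0.078 turned(yaw) 1.203 Frad -1.8 Fresist 2.5 Fz 2.9 Mz 0.10 q6 -1.70 t 9.60 z 113.6
```

```bash
python3 -m pendant '{"dp":[[0.0003,-0.006,0.0001],[0.0012,-0.0119,0.0002],[0.0027,-0.0177,0.0002],[0.0047,-0.0234,0.0003],[0.0073,-0.0288,0.0004],[0.0105,-0.0339,0.0005],[0.0141,-0.0387,0.0006],[0.0182,-0.043,0.0006]],"rotation":[[0,0,0.1],[0,0,0.2],[0,0,0.3],[0,0,0.4],[0,0,0.5],[0,0,0.6],[0,0,0.7],[0,0,0.8]]}'; python3 -c "
from h import *
st()"
```

```text
time: 10.6
tool_pos: [607.1, -106.5, 113.1]
tcp_rot: [3.14, 0.001, 2.243]
contact_force: [1.8, 1.7, 0.1]
grip_width: 13.2
finger_force: 30.0
r 59.7 ang -0.884 turned(yaw) 2.003 Frad -0.2 Fresist 2.4 Fz 0.1 Mz 0.14 q6 -0.97 t 10.60 z 113.1
```

```bash
python3 -m pendant '{"dp":[[0.0003,-0.006,0.0001],[0.0012,-0.0119,0.0002],[0.0027,-0.0177,0.0002],[0.0047,-0.0234,0.0003],[0.0073,-0.0288,0.0004],[0.0105,-0.0339,0.0005],[0.0141,-0.0387,0.0006],[0.0182,-0.043,0.0006]],"rotation":[[0,0,0.1],[0,0,0.2],[0,0,0.3],[0,0,0.4],[0,0,0.5],[0,0,0.6],[0,0,0.7],[0,0,0.8]]}'; python3 -c "
from h import *
st()"
```

```text
time: 11.6
tool_pos: [562.3, -119.9, 112.5]
tcp_rot: [3.139, 0.001, 1.443]
contact_force: [2.5, -1.5, 0.2]
grip_width: 13.5
finger_force: 30.0
r 60.1 ang -1.688 turned(yaw) 2.803 Frad 1.2 Fresist 2.6 Fz 0.2 Mz 0.15 q6 -0.21 t 11.60 z 112.5
```

```bash
python3 -m pendant '{"dp":[[0.0003,-0.006,0.0001],[0.0012,-0.0119,0.0002],[0.0027,-0.0177,0.0002],[0.0047,-0.0234,0.0003],[0.0073,-0.0288,0.0004]],"rotation":[[0,0,0.1],[0,0,0.2],[0,0,0.3],[0,0,0.4],[0,0,0.5]]}'; python3 -c "
from h import *
st()"
```

```text
time: 12.22
tool_pos: [534.3, -109.6, 112.1]
tcp_rot: [3.139, 0.001, 0.943]
contact_force: [0.3, -4.8, -1.1]
grip_width: 13.6
finger_force: 30.0
r 60.4 ang -2.188 turned(yaw) 3.303 Frad 3.7 Fresist 3.0 Fz -1.1 Mz 0.12 q6 0.29 t 12.22 z 112.1
```

```bash
python3 -m pendant '{"dp":[[0.0003,-0.006,0.0001],[0.0012,-0.0119,0.0002],[0.0022,-0.0148,0.0002],[0.0027,-0.0177,0.0002]],"rotation":[[0,0,0.1],[0,0,0.2],[0,0,0.25],[0,0,0.3]]}'; python3 -c "
from h import *
st()"
```

```text
time: 12.72
tool_pos: [521.1, -97.1, 111.8]
tcp_rot: [3.14, 0.001, 0.645]
contact_force: [-0.8, -3.9, 1.2]
grip_width: 13.4
finger_force: 30.0
r 60.6 ang -2.490 turned(yaw) 3.602 Frad 3.0 Fresist 2.6 Fz 1.2 Mz 0.14 q6 0.60 t 12.72 z 111.8
```

```bash
python3 -m pendant '{"dp":[[0.0003,-0.006,0.0001],[0.0012,-0.0119,0.0002]],"rotation":[[0,0,0.1],[0,0,0.2]]}'; python3 -c "
from h import *
st()"
```

```text
time: 12.98
tool_pos: [514.6, -86.8, 111.6]
tcp_rot: [3.14, 0.001, 0.443]
contact_force: [-2.4, -5.0, 1.9]
grip_width: 13.4
finger_force: 30.0
r 60.8 ang -2.690 turned(yaw) 3.803 Frad 4.3 Fresist 3.4 Fz 1.9 Mz 0.09 q6 0.82 t 12.97 z 111.6
```

```bash
python3 -m pendant '{"dp":[[0.0003,-0.006,0.0001],[0.0012,-0.0119,0.0002]],"rotation":[[0,0,0.1],[0,0,0.2]]}'; python3 -c "
from h import *
st()"
```

```text
time: 13.22
tool_pos: [510.3, -75.4, 111.4]
tcp_rot: [3.14, 0.001, 0.243]
contact_force: [-2.5, -3.8, 2.5]
grip_width: 13.2
finger_force: 30.0
r 60.9 ang -2.891 turned(yaw) 4.003 Frad 3.4 Fresist 3.1 Fz 2.5 Mz 0.13 q6 1.04 t 13.22 z 111.4
```

The moment counts as well: Fresist + Mz/0.06 stays at about 5 N, so that sum is my torque measure. I'll continue in 0.2 rad steps.

```bash
sed -i 's/^    print("r %.1f/    print("HANDLE %.1f"%(-F[:2]@ec+o["moment"][2]\/.06),end=" ")\n&/' h.py; python3 -m pendant '{"dp":[[0.0003,-0.006,0.0001],[0.0012,-0.0119,0.0002]],"rotation":[[0,0,0.1],[0,0,0.2]]}'; python3 -c "
from h import *
st()"
```

```text
time: 13.48
tool_pos: [508.4, -63.4, 111.2]
tcp_rot: [3.14, 0.001, 0.043]
contact_force: [-4.5, -4.4, 4.0]
grip_width: 13.4
finger_force: 30.0
HANDLE 6.3 r 61.0 ang -3.091 turned(yaw) 4.203 Frad 4.7 Fresist 4.2 Fz 4.0 Mz 0.13 q6 1.26 t 13.47 z 111.2
```

```bash
python3 -m pendant '{"dp":[[0.0003,-0.006,0.0001],[0.0012,-0.0119,0.0002]],"rotation":[[0,0,0.1],[0,0,0.2]]}'; python3 -c "
from h import *
st()"
```

```text
time: 13.72
tool_pos: [508.9, -51.6, 111.1]
tcp_rot: [3.139, 0.001, -0.157]
contact_force: [-4.9, -4.9, 4.5]
grip_width: 13.4
finger_force: 30.0
HANDLE 7.0 r 61.0 ang 2.998 turned(yaw) 4.403 Frad 4.1 Fresist 5.6 Fz 4.5 Mz 0.09 q6 1.48 t 13.72 z 111.1
```

```bash
python3 -m pendant '{"dp":[[0.0003,-0.006,0.0001],[0.0003,-0.006,0.0001]],"rotation":[[0,0,0.1],[0,0,0.1]]}'; python3 -c "
from h import *
st()"
```

```text
time: 13.98
tool_pos: [510.0, -45.4, 111.0]
tcp_rot: [3.14, 0.001, -0.255]
contact_force: [-5.7, -3.4, 5.2]
grip_width: 13.5
finger_force: 30.0
HANDLE 4.5 r 61.1 ang 2.895 turned(yaw) 4.501 Frad 4.7 Fresist 4.6 Fz 5.2 Mz -0.01 q6 1.59 t 13.97 z 111.0
```

```bash
python3 -m pendant '{"dp":[[0.0003,-0.006,0.0001],[0.0003,-0.006,0.0001]],"rotation":[[0,0,0.1],[0,0,0.1]]}'; python3 -c "
from h import *
st()"
```

```text
time: 14.22
tool_pos: [511.7, -39.9, 110.9]
tcp_rot: [3.139, 0.001, -0.354]
contact_force: [-6.7, -4.3, 6.6]
grip_width: 13.2
finger_force: 30.0
HANDLE 7.1 r 61.1 ang 2.802 turned(yaw) 4.601 Frad 4.9 Fresist 6.3 Fz 6.6 Mz 0.05 q6 1.70 t 14.22 z 110.9
```

```bash
python3 -m pendant '{"dp":[[0.0003,-0.006,0],[0.0003,-0.006,0]],"rotation":[[0,0,0.1],[0,0,0.1]]}'; python3 -c "
from h import *
st()"
```

```text
time: 14.48
tool_pos: [513.8, -34.6, 110.9]
tcp_rot: [3.138, 0.002, -0.454]
contact_force: [-6.7, -6.0, 5.2]
grip_width: 13.5
finger_force: 30.0
HANDLE 10.9 r 61.1 ang 2.708 turned(yaw) 4.701 Frad 3.5 Fresist 8.3 Fz 5.2 Mz 0.16 q6 1.81 t 14.47 z 110.9
```

```bash
python3 -m pendant '{"dp":[[0.0003,-0.006,0],[0.0003,-0.006,0]],"rotation":[[0,0,0.1],[0,0,0.1]]}'; python3 -c "
from h import *
st()"
```

```text
time: 14.72
tool_pos: [516.5, -29.5, 110.8]
tcp_rot: [3.138, 0.002, -0.554]
contact_force: [-8.6, -6.7, 6.4]
grip_width: 13.4
finger_force: 30.0
HANDLE 11.7 r 61.1 ang 2.613 turned(yaw) 4.801 Frad 4.1 Fresist 10.1 Fz 6.4 Mz 0.09 q6 1.92 t 14.72 z 110.8
```

```bash
python3 -m pendant '{"dp":[[0.0002,-0.0048,0],[0.0002,-0.0048,0],[0.0002,-0.0048,0]],"rotation":[[0,0,0.08],[0,0,0.08],[0,0,0.08]]}'; python3 -c "
from h import *
st()"
```

```text
time: 15.1
tool_pos: [518.9, -25.7, 110.7]
tcp_rot: [3.137, 0.002, -0.633]
contact_force: [-8.8, -7.6, 6.1]
grip_width: 13.4
finger_force: 30.0
HANDLE 13.6 r 61.1 ang 2.540 turned(yaw) 4.880 Frad 2.9 Fresist 11.2 Fz 6.1 Mz 0.14 q6 2.01 t 15.10 z 110.7
```

The handle force is 13.6 N. I'll open, then lift straight up.

```bash
python3 -m pendant '{"dp":[[0,0,0],[0,0,0],[0,0,0],[0,0,0]],"rotation":[[0,0,0],[0,0,0],[0,0,0],[0,0,0]]}' 0.04; python3 -c "
from h import *
st()"
```

```text
time: 15.6
tool_pos: [520.9, -24.3, 110.7]
tcp_rot: [-3.141, -0.0, -0.634]
contact_force: [0.2, -2.9, 0.2]
grip_width: 39.5
finger_force: 1.2
HANDLE 3.0 r 60.3 ang 2.501 turned(yaw) 4.880 Frad -1.9 Fresist 2.3 Fz 0.2 Mz 0.04 q6 2.01 t 15.60 z 110.7
```

```bash
python3 -m pendant '{"dp":[[0,0,-0.008],[0,0,-0.02],[0,0,-0.035],[0,0,-0.05],[0,0,-0.075],[0,0,-0.1],[0,0,-0.12],[0,0,-0.12]],"rotation":[[0,0,0],[0,0,0],[0,0,0],[0,0,0],[0,0,0],[0,0,0],[0,0,0],[0,0,0]]}'; python3 - <<'E'
from h import *
st()
s=vision.capture("scene")["pixels"][180:300,110:310]
cv2.imwrite("pics/end.png",cv2.resize(s,None,fx=4,fy=4)[:,:,::-1])
E
```

```text
time: 16.6
tool_pos: [522.0, -24.0, 233.3]
tcp_rot: [-3.139, -0.005, -0.634]
contact_force: [-0.3, -0.3, 0.2]
grip_width: 39.9
finger_force: 0.0
HANDLE 0.7 r 59.7 ang 2.487 turned(yaw) 4.880 Frad 0.1 Fresist 0.4 Fz 0.2 Mz 0.01 q6 2.01 t 16.60 z 233.3
```

View pics/end.png

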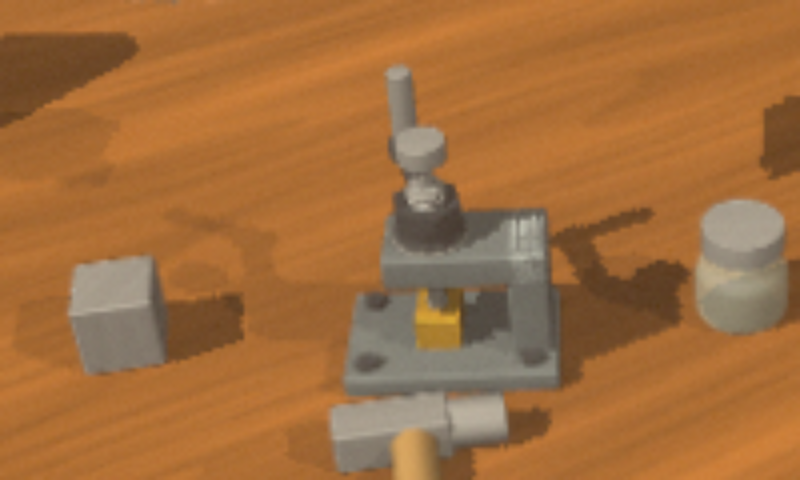

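The rod foot rests on the brass block at (440,295). The handle is behind the head at (400,75), and the jar, block and hammer haven't moved. I'll check that the handle angle held.

```bash
python3 - <<'E'
from h import *
s=vision.capture("scene")
p=atz(ray(s,(209.4,198.1)),145.6); h=atz(ray(s,(110+420/4-.4,180+141/4-.4)),140)
print(p,h); d=(p-h)[:2]; print(np.hypot(*d),np.arctan2(d[1],d[0]))
E
```

```text
[515.206889   -46.12070066 145.6       ] [571.67579786 -60.11536927 140.        ]
58.17721561781855 2.8986577354842873
```

The handle has sprung back to about 2.9 rad from the 2.54 I left it at, because opening abruptly let it follow the trailing finger. I'll grip it again, retighten, and ease the force off slowly before opening.

```bash
python3 -c "
from h import *
rel((511.0,-46.0,111),-0.24)"
```

```text
dp m [0.0053 0.0235 0.1198] rotz -0.394 pos [520.7 -23.9 230.8] rot [-3.141 -0.    -0.634] F [ 0.1 -0.9 -0.3] w 39.7 q6 2.01 t 16.7
```

```bash
python3 -m pendant '{"dp":[[0.003,0.012,0.02],[0.0053,0.0235,0.045],[0.0053,0.0235,0.065],[0.0053,0.0235,0.065],[0.0053,0.0235,0.085],[0.0053,0.0235,0.105],[0.0053,0.0235,0.118],[0.0053,0.0235,0.1195]],"rotation":[[0,0,-0.15],[0,0,-0.3],[0,0,-0.394],[0,0,-0.394],[0,0,-0.394],[0,0,-0.394],[0,0,-0.394],[0,0,-0.394]]}'; python3 -c "
from h import *
st()"
```

```text
time: 17.7
tool_pos: [510.9, -46.1, 110.8]
tcp_rot: [-3.141, 0.001, -0.241]
contact_force: [0.0, -0.0, 0.1]
grip_width: 40.2
finger_force: 0.0
HANDLE 0.9 r 60.1 ang 2.903 turned(yaw) 4.487 Frad -0.0 Fresist 0.0 Fz 0.1 Mz 0.05 q6 1.57 t 17.70 z 110.8
```

```bash
python3 -m pendant '{"dp":[[0,0,0],[0,0,0],[0,0,0],[0,0,0],[0,0,0],[0,0,0]],"rotation":[[0,0,0],[0,0,0],[0,0,0],[0,0,0],[0,0,0],[0,0,0]]}' 0; python3 -c "
from h import *
st()"
```

```text
time: 18.45
tool_pos: [511.3, -46.3, 111.6]
tcp_rot: [-3.141, -0.001, -0.24]
contact_force: [-0.7, 0.1, 4.0]
grip_width: 13.2
finger_force: 30.0
HANDLE 0.1 r 59.7 ang 2.904 turned(yaw) 4.486 Frad 0.7 Fresist 0.1 Fz 4.0 Mz 0.00 q6 1.57 t 18.45 z 111.6
```

```bash
python3 -m pendant '{"dp":[[0.0003,-0.006,0],[0.0012,-0.0119,0.0001],[0.0027,-0.0177,0.0001],[0.0027,-0.0177,0.0001]],"rotation":[[0,0,0.1],[0,0,0.2],[0,0,0.3],[0,0,0.3]]}'; python3 -c "
from h import *
st()"
```

```text
time: 18.95
tool_pos: [517.2, -31.0, 111.3]
tcp_rot: [3.139, 0.0, -0.54]
contact_force: [-4.3, -6.7, 5.8]
grip_width: 13.1
finger_force: 30.0
HANDLE 10.9 r 59.8 ang 2.629 turned(yaw) 4.787 Frad 0.5 Fresist 7.9 Fz 5.8 Mz 0.18 q6 1.91 t 18.95 z 111.3
```

```bash
python3 -m pendant '{"dp":[[0.0003,-0.006,0],[0.0003,-0.006,0],[0.0003,-0.006,0]],"rotation":[[0,0,0.1],[0,0,0.1],[0,0,0.1]]}'; python3 -c "
from h import *
st()"
```

```text
time: 19.32
tool_pos: [520.2, -26.3, 111.3]
tcp_rot: [3.138, 0.0, -0.64]
contact_force: [-5.1, -7.9, 5.9]
grip_width: 13.0
finger_force: 30.0
HANDLE 12.6 r 59.7 ang 2.536 turned(yaw) 4.886 Frad -0.3 Fresist 9.4 Fz 5.9 Mz 0.19 q6 2.02 t 19.32 z 111.3
```

```bash
python3 -m pendant '{"dp":[[0.0001,-0.0036,0],[0.0001,-0.0036,0],[0.0001,-0.0036,0]],"rotation":[[0,0,0.06],[0,0,0.06],[0,0,0.06]]}'; python3 -c "
from h import *
st()"
```

```text
time: 19.7
tool_pos: [522.0, -23.9, 111.2]
tcp_rot: [3.137, 0.0, -0.699]
contact_force: [-7.5, -10.4, 6.7]
grip_width: 13.1
finger_force: 30.0
HANDLE 15.2 r 59.7 ang 2.486 turned(yaw) 4.946 Frad -0.4 Fresist 12.8 Fz 6.7 Mz 0.14 q6 2.08 t 19.70 z 111.2
```

```bash
python3 -m pendant '{"dp":[[0,0.0003,0],[0,0.0006,0],[0,0.0009,0],[0,0.0012,0],[0,0.0012,0]],"rotation":[[0,0,-0.005],[0,0,-0.01],[0,0,-0.015],[0,0,-0.02],[0,0,-0.02]]}'; python3 -c "
from h import *
st()"
```

```text
time: 20.32
tool_pos: [521.9, -24.1, 111.3]
tcp_rot: [3.139, -0.0, -0.68]
contact_force: [-3.7, -6.2, 4.7]
grip_width: 13.7
finger_force: 30.0
HANDLE 8.3 r 59.6 ang 2.489 turned(yaw) 4.926 Frad -0.8 Fresist 7.2 Fz 4.7 Mz 0.07 q6 2.06 t 20.32 z 111.3
```

```bash
python3 -m pendant '{"dp":[[0,0.0003,0],[0,0.0006,0],[0,0.0009,0],[0,0.0012,0],[0,0.0012,0]],"rotation":[[0,0,-0.005],[0,0,-0.01],[0,0,-0.015],[0,0,-0.02],[0,0,-0.02]]}'; python3 -c "
from h import *
st()"
```

```text
time: 20.95
tool_pos: [521.3, -25.0, 111.3]
tcp_rot: [3.139, -0.0, -0.66]
contact_force: [-3.9, -5.7, 4.5]
grip_width: 13.5
finger_force: 30.0
HANDLE 6.4 r 59.6 ang 2.507 turned(yaw) 4.906 Frad -0.3 Fresist 6.9 Fz 4.5 Mz -0.03 q6 2.04 t 20.95 z 111.3
```

```bash
python3 -m pendant '{"dp":[[0,0.0006,0],[0,0.0012,0],[0.0001,0.0018,0],[0.0001,0.0024,0],[0.0001,0.003,0],[0.0001,0.003,0]],"rotation":[[0,0,-0.01],[0,0,-0.02],[0,0,-0.03],[0,0,-0.04],[0,0,-0.05],[0,0,-0.05]]}'; python3 -c "
from h import *
st()"
```

```text
time: 21.7
tool_pos: [519.7, -27.3, 111.3]
tcp_rot: [3.14, -0.0, -0.61]
contact_force: [-3.0, -6.6, 5.6]
grip_width: 13.6
finger_force: 30.0
HANDLE 8.0 r 59.6 ang 2.555 turned(yaw) 4.856 Frad -1.1 Fresist 7.1 Fz 5.6 Mz 0.05 q6 1.98 t 21.70 z 111.3
```

```bash
python3 -m pendant '{"dp":[[0,0.0006,0],[0,0.0012,0],[0.0001,0.0018,0],[0.0001,0.0018,0]],"rotation":[[0,0,-0.01],[0,0,-0.02],[0,0,-0.03],[0,0,-0.03]]}'; python3 -c "
from h import *
st()"
```

```text
time: 22.2
tool_pos: [518.7, -28.7, 111.3]
tcp_rot: [3.14, -0.0, -0.58]
contact_force: [-3.4, -4.9, 4.8]
grip_width: 13.3
finger_force: 30.0
HANDLE 6.3 r 59.6 ang 2.583 turned(yaw) 4.826 Frad 0.3 Fresist 6.0 Fz 4.8 Mz 0.02 q6 1.95 t 22.20 z 111.3
```

```bash
python3 -m pendant '{"dp":[[0,0.0006,0],[0,0.0012,0],[0.0001,0.0018,0],[0.0001,0.0024,0],[0.0001,0.003,0],[0.0001,0.003,0],[0.0001,0.003,0]],"rotation":[[0,0,-0.01],[0,0,-0.02],[0,0,-0.03],[0,0,-0.04],[0,0,-0.05],[0,0,-0.05],[0,0,-0.05]]}'; python3 -c "
from h import *
st()"
```

```text
time: 23.08
tool_pos: [517.3, -31.1, 111.4]
tcp_rot: [3.14, -0.0, -0.53]
contact_force: [-3.4, -3.7, 4.3]
grip_width: 13.9
finger_force: 30.0
HANDLE 5.1 r 59.6 ang 2.630 turned(yaw) 4.776 Frad 1.2 Fresist 4.9 Fz 4.3 Mz 0.02 q6 1.89 t 23.07 z 111.4
```

```bash
python3 -m pendant '{"dp":[[0,0.0006,0],[0,0.0012,0],[0.0001,0.0018,0],[0.0001,0.0024,0],[0.0001,0.003,0],[0.0001,0.003,0],[0.0001,0.003,0]],"rotation":[[0,0,-0.01],[0,0,-0.02],[0,0,-0.03],[0,0,-0.04],[0,0,-0.05],[0,0,-0.05],[0,0,-0.05]]}'; python3 -c "
from h import *
st()"
```

```text
time: 23.95
tool_pos: [516.0, -33.6, 111.4]
tcp_rot: [3.14, -0.0, -0.48]
contact_force: [-2.8, -3.1, 6.3]
grip_width: 13.5
finger_force: 30.0
HANDLE 4.7 r 59.6 ang 2.677 turned(yaw) 4.726 Frad 1.1 Fresist 4.1 Fz 6.3 Mz 0.04 q6 1.84 t 23.95 z 111.4
```

```bash
python3 -m pendant '{"dp":[[0,0.0006,0],[0,0.0012,0],[0.0001,0.0018,0],[0.0001,0.0024,0],[0.0001,0.003,0],[0.0001,0.003,0],[0.0001,0.003,0]],"rotation":[[0,0,-0.01],[0,0,-0.02],[0,0,-0.03],[0,0,-0.04],[0,0,-0.05],[0,0,-0.05],[0,0,-0.05]]}'; python3 -c "
from h import *
st()"
```

```text
time: 24.82
tool_pos: [514.8, -36.1, 111.4]
tcp_rot: [3.141, -0.0, -0.43]
contact_force: [-2.2, -2.4, 5.3]
grip_width: 13.2
finger_force: 30.0
HANDLE 3.5 r 59.6 ang 2.725 turned(yaw) 4.676 Frad 1.1 Fresist 3.1 Fz 5.3 Mz 0.03 q6 1.78 t 24.82 z 111.4
```

```bash
python3 -m pendant '{"dp":[[0,0.0006,0],[0,0.0012,0],[0.0001,0.0018,0],[0.0001,0.0018,0],[0.0001,0.0018,0]],"rotation":[[0,0,-0.01],[0,0,-0.02],[0,0,-0.03],[0,0,-0.03],[0,0,-0.03]]}'; python3 -c "
from h import *
st()"
```

```text
time: 25.45
tool_pos: [514.1, -37.7, 111.4]
tcp_rot: [3.141, -0.0, -0.4]
contact_force: [-2.5, -3.5, 5.6]
grip_width: 13.7
finger_force: 30.0
HANDLE 4.4 r 59.7 ang 2.753 turned(yaw) 4.646 Frad 1.0 Fresist 4.1 Fz 5.6 Mz 0.01 q6 1.75 t 25.45 z 111.4
```

```bash
python3 -m pendant '{"dp":[[0,0.0006,0],[0,0.0012,0],[0.0001,0.0018,0],[0.0001,0.0018,0],[0.0001,0.0018,0]],"rotation":[[0,0,-0.01],[0,0,-0.02],[0,0,-0.03],[0,0,-0.03],[0,0,-0.03]]}'; python3 -c "
from h import *
st()"
```

```text
time: 26.08
tool_pos: [513.5, -39.3, 111.4]
tcp_rot: [3.141, -0.0, -0.37]
contact_force: [-2.5, -2.3, 6.6]
grip_width: 13.6
finger_force: 30.0
HANDLE 2.2 r 59.7 ang 2.782 turned(yaw) 4.616 Frad 1.5 Fresist 3.0 Fz 6.6 Mz -0.04 q6 1.72 t 26.07 z 111.4
```

```bash
python3 -m pendant '{"dp":[[0,0.0006,0],[0,0.0012,0],[0.0001,0.0018,0],[0.0001,0.0018,0],[0.0001,0.0018,0]],"rotation":[[0,0,-0.01],[0,0,-0.02],[0,0,-0.03],[0,0,-0.03],[0,0,-0.03]]}'; python3 -c "
from h import *
st()"
```

```text
time: 26.7
tool_pos: [512.9, -40.9, 111.5]
tcp_rot: [3.141, 0.0, -0.34]
contact_force: [-2.2, -1.7, 6.1]
grip_width: 13.0
finger_force: 30.0
HANDLE 2.0 r 59.6 ang 2.810 turned(yaw) 4.586 Frad 1.5 Fresist 2.3 Fz 6.1 Mz -0.02 q6 1.68 t 26.70 z 111.5
```

```bash
python3 -m pendant '{"dp":[[0,0.0006,0],[0,0.0012,0],[0.0001,0.0018,0],[0.0001,0.0018,0],[0.0001,0.0018,0]],"rotation":[[0,0,-0.01],[0,0,-0.02],[0,0,-0.03],[0,0,-0.03],[0,0,-0.03]]}'; python3 -c "
from h import *
st()"
```

```text
time: 27.32
tool_pos: [512.4, -42.5, 111.5]
tcp_rot: [3.141, 0.0, -0.31]
contact_force: [-2.9, -0.6, 6.6]
grip_width: 13.2
finger_force: 30.0
HANDLE 1.1 r 59.6 ang 2.839 turned(yaw) 4.556 Frad 2.5 Fresist 1.4 Fz 6.6 Mz -0.02 q6 1.65 t 27.32 z 111.5
```

```bash
python3 -m pendant '{"dp":[[0,0.0006,0],[0,0.0012,0],[0,0.0012,0],[0,0.0012,0]],"rotation":[[0,0,-0.01],[0,0,-0.02],[0,0,-0.02],[0,0,-0.02]]}'; python3 -c "
from h import *
st()"
```

```text
time: 27.82
tool_pos: [512.1, -43.6, 111.5]
tcp_rot: [3.141, -0.0, -0.29]
contact_force: [-2.2, -0.4, 5.5]
grip_width: 13.2
finger_force: 30.0
HANDLE 0.9 r 59.6 ang 2.858 turned(yaw) 4.536 Frad 2.0 Fresist 1.0 Fz 5.5 Mz -0.01 q6 1.63 t 27.82 z 111.5
```

```bash
python3 -m pendant '{"dp":[[0,0.0006,0],[0,0.0009,0],[0,0.0009,0]],"rotation":[[0,0,-0.01],[0,0,-0.015],[0,0,-0.015]]}'; python3 -c "
from h import *
st()"
```

```text
time: 28.2
tool_pos: [511.8, -44.4, 111.5]
tcp_rot: [-3.142, 0.0, -0.275]
contact_force: [-1.9, 0.3, 6.1]
grip_width: 13.2
finger_force: 30.0
HANDLE -0.0 r 59.6 ang 2.872 turned(yaw) 4.521 Frad 1.9 Fresist 0.3 Fz 6.1 Mz -0.02 q6 1.61 t 28.20 z 111.5
```

```bash
python3 -m pendant '{"dp":[[0,0,0],[0,0,0],[0,0,0],[0,0,0]],"rotation":[[0,0,0],[0,0,0],[0,0,0],[0,0,0]]}' 0.017; python3 -c "
from h import *
st()"
```

```text
time: 28.7
tool_pos: [511.9, -44.4, 110.9]
tcp_rot: [-3.142, 0.0, -0.275]
contact_force: [-1.0, -1.1, 0.4]
grip_width: 17.5
finger_force: 0.0
HANDLE 0.8 r 59.6 ang 2.871 turned(yaw) 4.521 Frad 0.7 Fresist 1.3 Fz 0.4 Mz -0.03 q6 1.61 t 28.70 z 110.9
```

```bash
python3 -m pendant '{"dp":[[0,0,0],[0,0,0],[0,0,0],[0,0,0]],"rotation":[[0,0,0],[0,0,0],[0,0,0],[0,0,0]]}' 0.024; python3 -c "
from h import *
st()"
```

```text
time: 29.2
tool_pos: [512.0, -44.4, 111.1]
tcp_rot: [-3.142, -0.0, -0.275]
contact_force: [1.0, 0.7, -0.9]
grip_width: 23.9
finger_force: 0.0
HANDLE -0.6 r 59.5 ang 2.871 turned(yaw) 4.521 Frad -0.7 Fresist -0.9 Fz -0.9 Mz 0.02 q6 1.61 t 29.20 z 111.1
```

The handle is free. For a non-destructive preload check, I'll nudge it clockwise with the trailing pad and read the breakaway force. About 5 N would mean it's loose, and 8 N or more would mean it's tight.

```bash
python3 -m pendant '{"dp":[[0,-0.002,0],[0,-0.004,0],[0,-0.005,0],[0,-0.0055,0],[0,-0.0055,0]],"rotation":[[0,0,0],[0,0,0],[0,0,0],[0,0,0],[0,0,0]]}'; python3 -c "
from h import *
st()"
```

```text
time: 29.82
tool_pos: [513.3, -39.5, 111.1]
tcp_rot: [3.141, 0.0, -0.275]
contact_force: [-1.3, -4.3, 0.9]
grip_width: 24.0
finger_force: 2.3
HANDLE 5.1 r 59.7 ang 2.786 turned(yaw) 4.521 Frad -0.3 Fresist 4.4 Fz 0.9 Mz 0.04 q6 1.62 t 29.82 z 111.1
```

```bash
python3 -m pendant '{"dp":[[0,-0.0005,0],[0,-0.0005,0],[0,-0.0005,0]],"rotation":[[0,0,0],[0,0,0],[0,0,0]]}'; python3 -c "
from h import *
st()"
```

```text
time: 30.2
tool_pos: [513.3, -39.5, 111.1]
tcp_rot: [3.14, 0.0, -0.275]
contact_force: [-1.7, -6.2, -0.1]
grip_width: 24.0
finger_force: 3.4
HANDLE 6.6 r 59.7 ang 2.785 turned(yaw) 4.521 Frad -0.6 Fresist 6.4 Fz -0.1 Mz 0.01 q6 1.62 t 30.20 z 111.1
```

```bash
python3 -m pendant '{"dp":[[0,-0.0005,0],[0,-0.0005,0],[0,-0.0005,0]],"rotation":[[0,0,0],[0,0,0],[0,0,0]]}'; python3 -c "
from h import *
st()"
```

```text
time: 30.58
tool_pos: [513.4, -39.4, 111.1]
tcp_rot: [3.14, 0.0, -0.275]
contact_force: [-2.4, -8.4, 0.7]
grip_width: 23.9
finger_force: 4.4
HANDLE 8.2 r 59.7 ang 2.783 turned(yaw) 4.521 Frad -0.7 Fresist 8.7 Fz 0.7 Mz -0.03 q6 1.62 t 30.57 z 111.1
```

```bash
python3 -m pendant '{"dp":[[0,-0.0005,0],[0,-0.0005,0],[0,-0.0005,0]],"rotation":[[0,0,0],[0,0,0],[0,0,0]]}'; python3 -c "
from h import *
st()"
```

```text
time: 30.95
tool_pos: [513.4, -39.1, 111.1]
tcp_rot: [3.139, 0.0, -0.275]
contact_force: [-3.5, -9.4, 0.7]
grip_width: 23.7
finger_force: 5.0
HANDLE 9.8 r 59.7 ang 2.779 turned(yaw) 4.521 Frad -0.1 Fresist 10.0 Fz 0.7 Mz -0.01 q6 1.62 t 30.95 z 111.1
```

Breakaway is about 10 N with no movement, so the nut is firmly preloaded. I'll back the pad off slowly, then lift away.

```bash
python3 -m pendant '{"dp":[[0,0.0005,0],[0,0.001,0],[0,0.0015,0],[0,0.002,0],[0,0.003,0],[0,0.005,0],[0,0.007,0],[0,0.007,0]],"rotation":[[0,0,0],[0,0,0],[0,0,0],[0,0,0],[0,0,0],[0,0,0],[0,0,0],[0,0,0]]}'; python3 -c "
from h import *
st()"
```

```text
time: 31.95
tool_pos: [512.0, -44.4, 111.1]
tcp_rot: [-3.141, -0.0, -0.275]
contact_force: [-0.8, 0.9, -0.5]
grip_width: 23.9
finger_force: 0.0
HANDLE -0.2 r 59.5 ang 2.871 turned(yaw) 4.522 Frad 1.0 Fresist -0.7 Fz -0.5 Mz 0.03 q6 1.61 t 31.95 z 111.1
```

```bash
python3 -m pendant '{"dp":[[0,0,0],[0,0,0],[0,0,-0.008],[0,0,-0.02],[0,0,-0.04],[0,0,-0.07],[0,0,-0.1],[0,0,-0.1]],"rotation":[[0,0,0],[0,0,0],[0,0,0],[0,0,0],[0,0,0],[0,0,0],[0,0,0],[0,0,0]]}' 0.036; python3 - <<'E'
from h import *
st()
s=vision.capture("scene")["pixels"][180:300,110:310]
cv2.imwrite("pics/end2.png",cv2.resize(s,None,fx=4,fy=4)[:,:,::-1])
E
```

```text
time: 32.95
tool_pos: [513.4, -44.7, 214.3]
tcp_rot: [-3.141, -0.006, -0.275]
contact_force: [-0.0, 0.7, -0.4]
grip_width: 36.2
finger_force: 0.0
HANDLE -1.7 r 58.0 ang 2.869 turned(yaw) 4.521 Frad 0.2 Fresist -0.7 Fz -0.4 Mz -0.06 q6 1.61 t 32.95 z 214.3
```

View pics/end2.png

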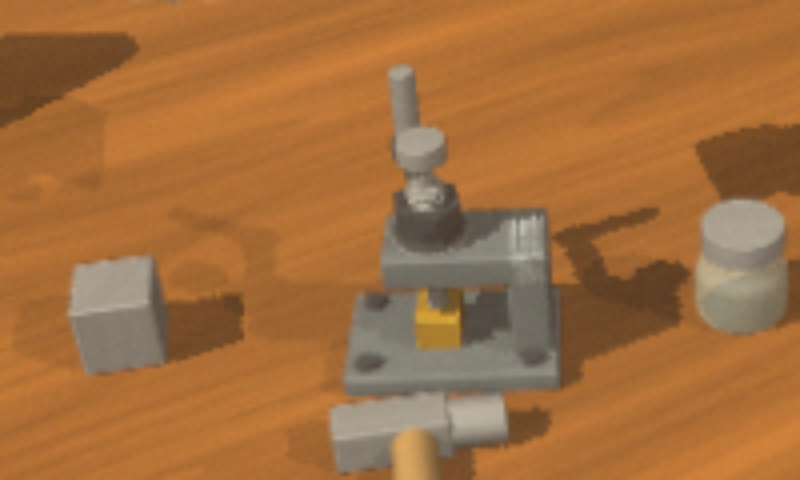

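The handle at (402,72) is standing still. The rod is on the block at (440,295), the jar, block and hammer are in place, and the gripper is clear. Handing in.

```bash
python3 -c "
from plant import workorder
print(workorder.close_job())"
```

```text
the job is handed in; nothing more can be done
None
```

I handed the job in, but the call returned no verdict. The rod is seated on the gauge block. The nut was tightened to about 15 N at the handle and sprang back as I eased off, still taking about 10 N to move. The gauge block, jar, steel block and hammer look unmoved, and the gripper is clear.

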